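# Tip the sheet rack flat and slide the carrier tray into its yellow slot

## Robot

A 7-joint arm with a two-finger parallel gripper is mounted at the origin on the work surface. World frame = base frame: x ahead of the robot, y to its left, z up, the work surface at z = 0. Lengths are in m, angles in rad, forces in N, time in s.
With the tool pointing down it reaches from about 0.425 to 0.925 m from the base axis. Payload 6.8 kg.
Tool frame: the origin (TCP) lies midway between the tips of the shut fingers; the grasp point (between the pads) lies 19 mm behind it; z points along the fingers, y is the line along which they close (so a half turn about z gives the same grasp; the last joint's range is limited). The gripper opens to 85 mm and grips with 20 to 120 N. Pads are 22 mm wide; open, the fingers measure 114 mm over their backs; the gripper's body (76 mm by 85 mm) begins 54 mm behind the grasp point. The pads swing forward as they close: fully open they stand 13 mm farther back than shut.
Start: joints at [-1.422, 0.477, 0.022, 1.555, -0.011, 1.109, -0.083], TCP at [0.171, 0.653, 0.231] pointing down, gripper open.
Joint ranges: [-2.96, 2.96], [-0.34, 2.1], [-1.41, 1.46], [0.24, 2.44], [-1.37, 4.51], [0.17, 1.92], [-2.96, 2.96]. Speed limits (rad/s): [2.39, 2.39, 3.14, 3.14, 3.14, 3.14, 3.14].

## Interface

Orientations are given as a rotation vector (axis times angle).
In Python, from bench import status, vision, r gives the robot as it stands. The module is installed in compiled form; this text tells all that it offers.
- The arm moves only by the shell command python3 -m handwheel 'ROWS' [OPENING] [FORCE]. ROWS is JSON, a list of rows, each an object with "dp": the shift along the tool's x, y, z in m, a list of three; "delta_rot": the turn, a rotation vector about the tool's x, y, z in rad, a list of three. In form: [{"dp": [x, y, z], "delta_rot": [rx, ry, rz]}, ...]. A call has 1 to 12 rows; each row is the pose to reach, as a shift and turn from the pose commanded when the call began, along the tool's axes at that moment; what a row does not reach only later rows make up. A row lasts 1/8 s, in which the tool goes at most 62.5 mm and 10.7 degrees, less where a joint would pass 70% of its speed; a pose out of reach is approached as far as the arm can. A call with a gripper value outside its range is refused whole. OPENING is the opening, from 0 (shut) to 1 (fully open), set as the call begins (- or left out, the last holds). The fingers move at their own pace and stop on an object; FORCE is the grip in N (left out, the last holds). Time passes only in rows, so rows that repeat a pose let the fingers close. It gives the time, the measured TCP pose, the force, the opening and the grip force at its end, in the units of the state.
- status.get_obs(): the state, without advancing time (a new reading comes with each control period).
- vision.grab_frame(name): name is "scene" or "top"; returns a dict with "img" (384x512x3 uint8, blue, green, red), "fovy" (degrees; the focal length in pixels is half the picture's height over the tangent of half this angle, whatever the lens; pixels are square), "cx", "cy" (the principal point, pixels), "world_from_camera" (4x4, takes a point from camera to world coordinates). Camera axes: x right, y up, looking along -z (the intrinsics and any distortion apply to the point x, -y, -z); pixel columns grow to the right and rows downward; lengths in m; the calibration is good to about 2 mm. A picture is of the moment at which its call begins. There is no depth.
- r.hand_in(): hands the job in; it is judged then, once.
The state is a dict: "clock": time; "joints": joint angles; "qvel": joint speeds; "tau": joint torques, N m; "tcp_pos": TCP position; "orientation": TCP orientation; "contact_force": force on the tool from outside, world axes, zero at the start; "moment": the same for the moment, N m; "grip_width": finger opening in m; "gripper_force": force on a finger pad.
Only numpy, scipy, OpenCV 4.12 (cv2) and the standard library are available. Lean on these libraries where they do the work, as an engineer would, in place of code of your own. Each camera call takes 0.05 s, during which the arm holds its last target. There are 200 camera calls.

## Task

The white sheet rack stands on end: push it over sideways, towards the robot's right, so that it lies on its solid side with its slots level. Then take the blue tray by its sloping lip, slide it onto the yellow pair of rails, fully home against the back stops and square, and let go. Leave the other things on the bench where they are.

Things in the scene. Friction and masses are not known exactly. Their poses are not given: they have to be found in the camera images.
- rack: White loose rack, 0.5-0.95 kg, standing on end: 88 mm deep (x), 90 wide (y), 170 tall (z); walls 6. Origin: centre of its standing underside; balance point mid-height. Open mouth at local x=-44 faces -x, turned 5-25 deg to the robot's right; +y to the robot's left. Solid panel on -y must end underneath: local +y up, +z to the robot's right. Too wide to grip. Lying: 170 wide, 90 high.
- rack_band (a point): Point on the rack, local (0, 45, 137) mm: centre of the outer face of the white band to push on, on its +y side (local z 110 to 164 mm, full depth; below it that side is open). Pushed there towards -y the rack tips over its lower -y edge and falls by itself beyond about 32 degrees of lean. Axes as the rack's.
- rack_yellow (a point): Point in the rack, local (-44, 5, 85) mm: in the mouth, midway between the two YELLOW rails, level with their supporting faces. Axes as the rack's: +x into the rack, +y up once it lies. Rails run along x inside the two end walls (158 mm apart), 14 wide, 4 thick. Supporting faces at local y=-19 (grey), +5 (yellow), +29 (grey); lying: 26, 50, 74 mm over the bench.
- rack_stop (a point): Point in the rack, local (39, 5, 85) mm: in the plane of the back stops, level with the yellow rails' supporting faces. The stops are two strips 20 mm wide at the end walls; the middle of the back is open. Yellow stripes on the stops and the outer end show where the yellow pair runs. Free height over the yellow rails is 20 mm. Axes as the rack's.
- tray: Blue loose tray, 0.18 to 0.29 kg: sheet 90 (x) by 148 (y) by 5 mm, level on a block, 40 mm over the bench. Origin: centre of the sheet's underside; z up, x away from the lip; lip towards the robot within 16 deg. Home in the yellow pair: origin at rack local (-6, 5, 85) mm, tray z along rack +y, x along rack +x, rear edge at the stops, front 7 mm out of the mouth, 5 mm side play each way.
- tray_lip (a point): Middle of the tray's lip, tray-local (-52, 0, 18) mm: a flat plate 80 wide (y), 4 thick, 36 long, rising from the front edge and leaning outwards, away from the sheet, 30 degrees from vertical; mid-plane from (-43, 0, 2.5) at the root to (-61, 0, 34) mm at the free edge. Pinch it with the tool tilted 30 degrees, fingers along the lip, one on each face. Axes as the tray's.
- block_a: Plywood block 70 x 100 x 40 mm, fixed, carrying the tray on its top. Origin: centre of its underside. It may be on the robot's left or right.
- block_b: The like plywood block, fixed, carrying the engine model, on the other side. Origin: centre of its underside.
- engine_model: Off-white card engine model with a flywheel disc, about 60 x 120 x 120 mm, loose, on the second block. Origin: centre of its underside. Leave alone.
- glue: White glue bottle, 56 mm across, 150 mm tall, loose. Origin: centre of its underside. Leave alone.
- tape: Yellow roll of tape, 100 mm across, 25 mm high, lying flat, loose. Origin: centre of its underside. Leave alone.
- cup: Blue ceramic cup, 76 mm across, 95 mm high, loose. Origin: centre of its underside. Leave alone.
- paint_jar: Green paint jar, 60 mm across, 70 mm tall, loose. Origin: centre of its underside. Leave alone.
- steel_rule: Steel rule 30 x 220 x 4 mm lying flat in front of the robot, loose. Origin: centre of its underside. Leave alone.

How it is judged:
By the outcome, as a careful person would: the job done as asked, in the order asked, and still so for the second after the job is handed in, with the robot touching nothing.
It also fails if it takes over 56 s, if anything falls off the work surface, if the arm or the gripper's body presses on something with over 40 N, if the wrist force passes 120 N, or if a joint passes its speed limit or range.

## Working session

There is one attempt and no reset: what is moved stays moved. The work goes in short steps, Python scripts to look and compute and a shell command to move; the robot and the scene stay as the last step left them, time stands still between calls to the robot, and variables do not carry over. Pictures are saved under pics/ and viewed, at most 10 in all, crops included, and the job is handed in when it is done.

```bash
mkdir -p pics; python3 - <<'E'
from bench import status, vision
import cv2, numpy as np
for n in ("scene","top"):
    f=vision.grab_frame(n); cv2.imwrite(f"pics/{n}0.png",cv2.resize(f["img"],(800,600),interpolation=cv2.INTER_CUBIC))
    cv2.imwrite(f"pics/raw_{n}0.png",f["img"])
    print(n,[ (k,v) for k,v in f.items() if k!="img"])
print(status.get_obs())
E
```

```text
scene [('fovy', 57.41091942675522), ('cx', 258.6604767833506), ('cy', 196.93531514867527), ('world_from_camera', array([[-0.86070897, -0.27885451,  0.42593454,  0.98218213],
       [ 0.50880645, -0.49945538,  0.70118494,  0.58862074],
       [ 0.01720672,  0.82023441,  0.5717687 ,  0.59249421],
       [ 0.        ,  0.        ,  0.        ,  1.        ]]))]
top [('fovy', 45.06075166656736), ('cx', 251.55317989657513), ('cy', 191.09800648640734), ('world_from_camera', array([[-0.00914574,  0.98467939, -0.17413458,  0.4162241 ],
       [-0.99988952, -0.00696483,  0.01313126, -0.0057199 ],
       [ 0.01171726,  0.17423544,  0.98463431,  1.15385844],
       [ 0.        ,  0.        ,  0.        ,  1.        ]]))]
{'clock': 0.1, 'joints': array([-1.42212863,  0.47772484,  0.02230265,  1.55629972, -0.01147552,
        1.10930062, -0.08310169]), 'qvel': array([ 0.00084796, -0.00150106, -0.0004196 , -0.00127931,  0.00091463,
        0.00156627,  0.00035926]), 'tau': array([ 5.02022303e-03, -5.97751129e+01,  1.61401413e+00, -2.81949681e+01,
        1.28426857e-02,  5.03620191e-03,  2.08916754e-05]), 'tcp_pos': array([0.17128205, 0.65238159, 0.23043952]), 'orientation': array([-4.02109731e-01, -3.11566437e+00,  2.51709418e-03]), 'contact_force': array([-0.29011204, -0.30449038,  0.21197098]), 'moment': array([ 0.00735352, -0.01160302, -0.04947783]), 'gripper_force': 0.0, 'grip_width': 0.08523289571007253}
```

View pics/scene0.png

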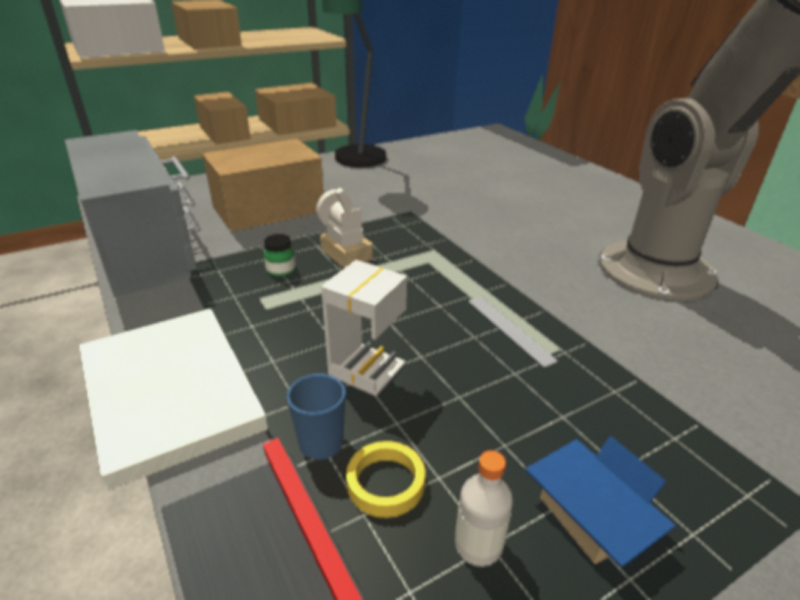

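View pics/top0.png

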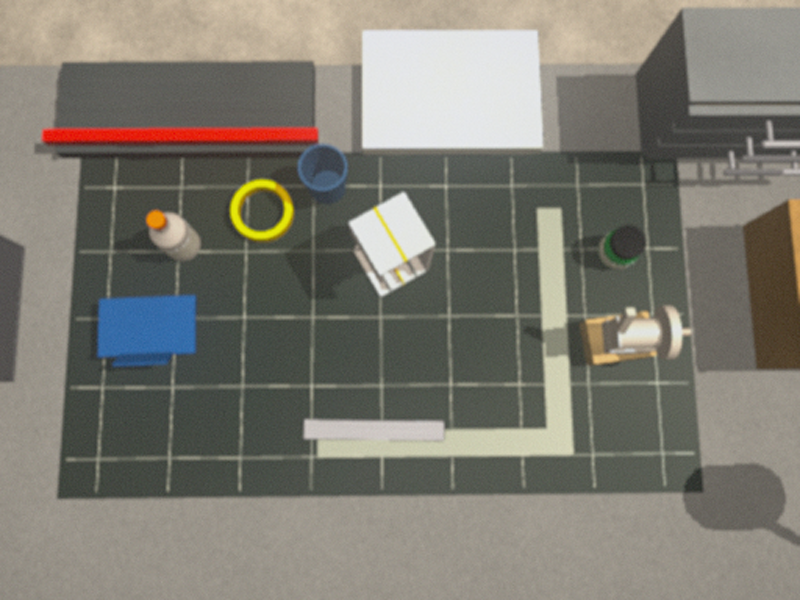

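The top view has up = +x and left = +y. The rack is at about (392,240), the tray and its block on the left at (147,325), the cup at (323,165), the tape at (262,210), the glue at (175,235) and the engine on the right at (635,335). Next I'll take enlarged crops for corner picking.

```bash
python3 - <<'E'
import cv2, numpy as np
s=cv2.imread("pics/raw_scene0.png"); t=cv2.imread("pics/raw_top0.png")
def tile(im,x,y,w,h,z):
    o=cv2.resize(im[y:y+h,x:x+w],None,fx=z,fy=z,interpolation=cv2.INTER_CUBIC)
    for i in range(0,w,10):
        cv2.line(o,(i*z,0),(i*z,6),(0,0,255),1); cv2.putText(o,str(x+i),(i*z,16),0,.35,(0,255,255),1)
    for j in range(0,h,10):
        cv2.line(o,(0,j*z),(6,j*z),(0,0,255),1); cv2.putText(o,str(y+j),(8,j*z+4),0,.35,(0,255,255),1)
    return o
cv2.imwrite("pics/rackc.png",np.hstack([tile(s,200,163,66,95,6),tile(t,220,118,66,95,6)]))
cv2.imwrite("pics/trayc.png",np.hstack([tile(s,332,270,105,95,4),tile(t,55,178,80,95,4)]))
E
```

```text
(no output)
```

View pics/rackc.png

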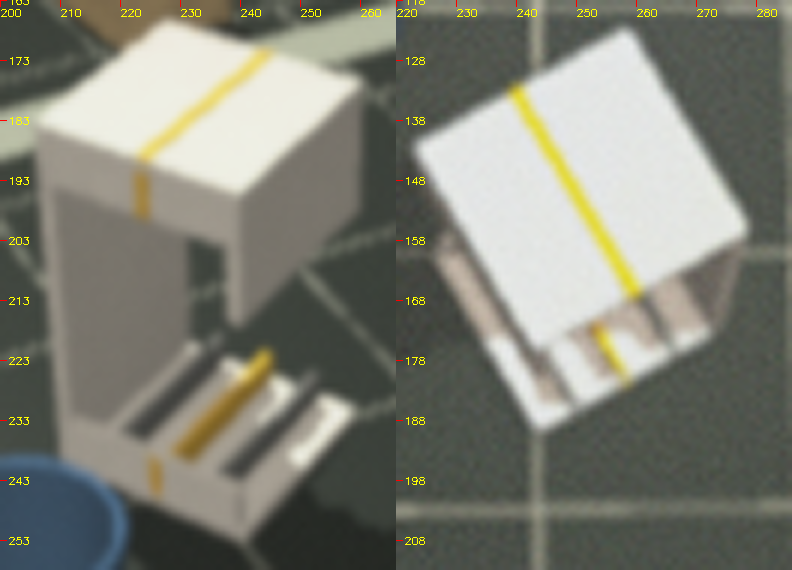

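View pics/trayc.png

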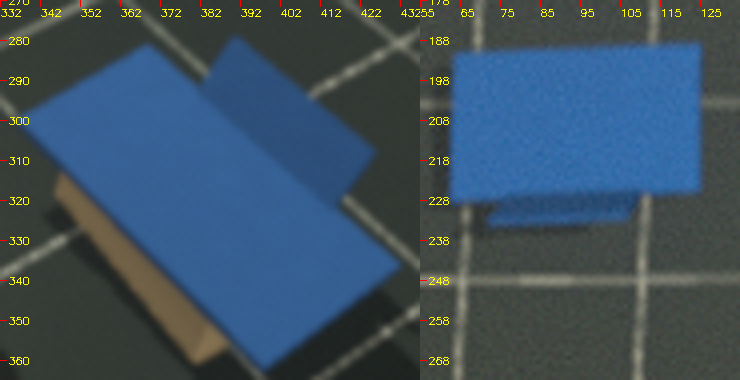

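Readings are in raw pixels. Rack top face in scene: (206.5,183.5), (228,166), (260,177.5), (240,195). In top: (223,142), (258.5,122), (278.5,155.5), (243.5,175.5). Tray sheet corners in top: (63.5,191.5), (125,188.5), (125,225.5), (63.5,228.5). In scene: (336,299), (369,281), (398,363), (431,336).

```bash
cat > h.py <<'E'
import numpy as np
from scipy.optimize import least_squares
from scipy.spatial.transform import Rotation as R
from bench import vision
def cam(n):
    f=vision.grab_frame(n); return f
def proj(f,P):
    T=np.linalg.inv(f["world_from_camera"]); p=np.atleast_2d(P)@T[:3,:3].T+T[:3,3]
    F=192/np.tan(np.radians(f["fovy"]/2))
    return np.c_[f["cx"]+F*p[:,0]/-p[:,2], f["cy"]-F*p[:,1]/-p[:,2]]
def fit(obs,x0,z,Rl=np.eye(3),freez=False):
    """obs: list (frame, local mm pts, px); x0=(x,y,yaw)"""
    def w(q,P):
        return R.from_euler('z',q[2]).apply(np.array(P)/1000.@Rl.T)+[q[0],q[1],q[3] if freez else z]
    fun=lambda q:np.concatenate([(proj(f,w(q,P))-np.array(px)).ravel() for f,P,px in obs])
    s=least_squares(fun,list(x0)+([z] if freez else []),loss='soft_l1')
    return s.x,fun(s.x).reshape(-1,2).round(1)
E
python3 - <<'E'
from h import *
S,T=cam("scene"),cam("top")
q,e=fit([(S,[(44,-45,170),(-44,-45,170),(-44,45,170),(44,45,170),(44,45,0)],[(206.5,183.5),(228,166),(260,177.5),(240,195),(240.5,253)]),
 (T,[(44,45,170),(44,-45,170),(-44,-45,170),(-44,45,170),(-44,45,0)],[(223,142),(258.5,122),(278.5,155.5),(243.5,175.5),(244,189.5)])],(.6,0,-.4),0)
print("rack",q,np.degrees(q[2]),e.tolist())
q,e=fit([(S,[(45,-74,5),(-45,-74,5),(45,74,5),(-45,74,5),(-61,-40,34),(-61,40,34)],[(336,299),(369,281),(398,363),(431,336),(391,279.5),(426,308)]),
 (T,[(45,74,5),(45,-74,5),(-45,-74,5),(-45,74,5)],[(63.5,191.5),(125,188.5),(125,225.5),(63.5,228.5)])],(.4,.4,0),.04)
print("tray",q,np.degrees(q[2]),e.tolist())
E
```

```text
rack [ 0.68377643 -0.01743373  0.52491694] 30.075525529721556 [[-1.6, -0.5], [-1.1, 0.1], [-0.5, -1.3], [-0.7, -0.2], [-0.2, 0.1], [-0.3, 0.4], [-0.6, 0.6], [-0.1, 0.3], [-0.5, 0.7], [-0.6, 0.5]]
tray [0.57299927 0.36076924 0.02955013] 1.693097473008916 [[-0.1, 0.4], [-0.3, -0.3], [-0.4, -1.3], [0.8, -0.1], [-0.6, -0.8], [-0.3, -0.3], [-0.5, -0.5], [-0.6, 0.3], [-1.0, 0.3], [-1.7, -0.4]]
```

```bash
cat >> h.py <<'E'
from bench import status
def cur():
    o=status.get_obs(); return np.array(o["tcp_pos"]),R.from_rotvec(o["orientation"])
def yawRz(a,tilt=0):
    """tool R: z down tilted by `tilt` towards heading a (tool z=(sin t,0,-cos t)), tool y = heading x-dir"""
def to(p,M,base=None):
    p0,R0=base or cur(); M=R.from_matrix(M) if not isinstance(M,R) else M
    d=R0.inv().apply(np.array(p)-p0); w=(R0.inv()*M).as_rotvec()
    print("dp",d.round(4).tolist(),"rot",w.round(4).tolist(),"rows>=",max(np.linalg.norm(d)/.0625,np.degrees(np.linalg.norm(w))/10.7).round(1))
def frame(z,y):
    z=np.array(z,float);z/=np.linalg.norm(z);y=np.array(y,float);y-=z*(y@z);y/=np.linalg.norm(y)
    return np.c_[np.cross(y,z),y,z]
def tri(A,a,B,b):
    return least_squares(lambda P:np.r_[proj(A,P)[0]-a,proj(B,P)[0]-b],[.6,0,.1]).x
E
sed -i '/def yawRz/,+1d' h.py
python3 - <<'E'
from h import *
S,T=cam("scene"),cam("top"); h=.5
A=lambda l:(np.array(l)-h).tolist()
q,e=fit([(S,[(44,-45,170),(-44,-45,170),(-44,45,170),(44,45,170),(44,45,0)],A([(206.5,183.5),(228,166),(260,177.5),(240,195),(240.5,253)])),
 (T,[(44,45,170),(44,-45,170),(-44,-45,170),(-44,45,170),(-44,45,0)],A([(223,142),(258.5,122),(278.5,155.5),(243.5,175.5),(244,189.5)]))],(.6,0,-.4),0)
print("rack",q,np.degrees(q[2]),e.tolist())
print("platform corner",tri(S,[168,262],T,[231,94.5]))
x,y,a=q; u=np.array([np.cos(a),np.sin(a),0]); v=np.array([-u[1],u[0],0]); c=np.array([x,y,0])
for k in (-45,-215): print("lying corner",(c+.044*u+k/1000*v).round(3))
p,M=cur(); print(M.as_matrix().round(2))
for s in (1,-1):
    to(c+.11*v+[0,0,.30],frame([0,0,-1],s*u))
E
```

```text
rack [ 0.68473428 -0.0171147   0.52179624] 29.89672234845504 [[-1.5, 0.2], [-0.9, 0.7], [-0.2, -0.6], [-0.6, 0.5], [-0.1, 0.9], [0.1, 0.4], [-0.2, 0.7], [0.3, 0.5], [-0.3, 0.8], [-0.3, 0.7]]
platform corner [0.86548011 0.02792813 0.03889985]
lying corner [ 0.745 -0.034  0.   ]
lying corner [ 0.83  -0.182  0.   ]
[[-0.97  0.25 -0.  ]
 [ 0.25  0.97 -0.  ]
 [-0.   -0.   -1.  ]]
dp [-0.5894, -0.4392, -0.0687] rot [-0.0006, 0.0003, 0.7922] rows>= 11.8
dp [-0.5894, -0.4392, -0.0687] rot [-0.0004, -0.0007, -2.3494] rows>= 12.6
```

```bash
python3 -m handwheel '[{"dp":[-0.05,-0.04,-0.0687],"delta_rot":[0,0,0]},{"dp":[-0.1,-0.08,-0.0687],"delta_rot":[0,0,0.1]},{"dp":[-0.5894,-0.4392,-0.0687],"delta_rot":[0,0,0.7922]},{"dp":[-0.5894,-0.4392,-0.0687],"delta_rot":[0,0,0.7922]},{"dp":[-0.5894,-0.4392,-0.0687],"delta_rot":[0,0,0.7922]},{"dp":[-0.5894,-0.4392,-0.0687],"delta_rot":[0,0,0.7922]},{"dp":[-0.5894,-0.4392,-0.0687],"delta_rot":[0,0,0.7922]},{"dp":[-0.5894,-0.4392,-0.0687],"delta_rot":[0,0,0.7922]},{"dp":[-0.5894,-0.4392,-0.0687],"delta_rot":[0,0,0.7922]},{"dp":[-0.5894,-0.4392,-0.0687],"delta_rot":[0,0,0.7922]},{"dp":[-0.5894,-0.4392,-0.0687],"delta_rot":[0,0,0.7922]},{"dp":[-0.5894,-0.4392,-0.0687],"delta_rot":[0,0,0.7922]}]' 0 30
python3 -m handwheel '[{"dp":[0,0,0],"delta_rot":[0,0,0]}]'
python3 - <<'E'
from h import *
u=np.array([np.cos(.5218),np.sin(.5218),0]); v=np.array([-u[1],u[0],0]); c=np.array([.6847,-.0171,0])
print(status.get_obs()["joints"].round(2))
to(c+.11*v+[0,0,.30],frame([0,0,-1],u)); to(c+.09*v+[0,0,.145],frame([0,0,-1],u)); to(c+.06*v+[0,0,.145],frame([0,0,-1],u)); 
E
```

```text
clock: 1.8
tcp_pos: [0.6265, 0.0826, 0.3001]
orientation: [1.572, 2.72, 0.001]
contact_force: [0.2, 0.8, 0.6]
grip_width: 0.0002
gripper_force: 0.0
clock: 1.92
tcp_pos: [0.6276, 0.0773, 0.3]
orientation: [1.584, 2.709, -0.003]
contact_force: [-0.2, 0.3, 0.2]
grip_width: 0.0002
gripper_force: 0.0
[-0.58  0.38  0.49  1.61 -0.18  1.2   0.45]
dp [-0.0002, 0.0025, 0.0] rot [-0.0004, 0.0036, -0.0093] rows>= 0.1
dp [-0.0197, 0.0027, 0.1551] rot [-0.0004, 0.0036, -0.0093] rows>= 2.5
dp [-0.0497, 0.003, 0.1552] rot [-0.0004, 0.0036, -0.0093] rows>= 2.6
```

```bash
python3 -m handwheel '[{"dp":[0,0.003,0.06],"delta_rot":[0,0,-0.009]},{"dp":[0,0.003,0.12],"delta_rot":[0,0,-0.009]},{"dp":[-0.01,0.003,0.155],"delta_rot":[0,0,-0.009]},{"dp":[-0.03,0.003,0.155],"delta_rot":[0,0,-0.009]},{"dp":[-0.04,0.003,0.155],"delta_rot":[0,0,-0.009]},{"dp":[-0.05,0.003,0.155],"delta_rot":[0,0,-0.009]},{"dp":[-0.06,0.003,0.153],"delta_rot":[0,0,-0.009]},{"dp":[-0.07,0.003,0.147],"delta_rot":[0,0,-0.009]},{"dp":[-0.08,0.003,0.142],"delta_rot":[0,0,-0.009]}]'
python3 - <<'E'
from h import *
f=cam("scene");cv=__import__("cv2")
t=cam("top")["img"]; cv.imwrite("pics/p1.png",cv.resize(np.hstack([f["img"][130:280,170:330],t[90:240,180:340]]),None,fx=2.5,fy=2.5))
E
```

```text
clock: 3.05
tcp_pos: [0.6683, 0.016, 0.1585]
orientation: [-1.56, -2.727, -0.001]
contact_force: [0.3, 1.2, -0.9]
grip_width: -0.0
gripper_force: 0.5
```

View pics/p1.png

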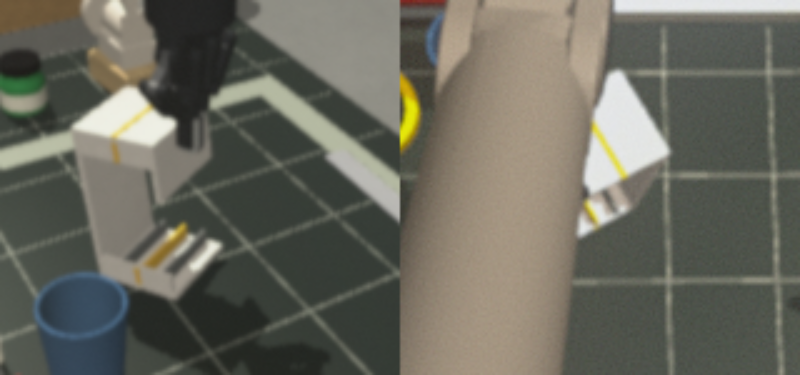

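It is tipping: the base corner has stayed at about (241,250) while the top has moved left. I'll continue the push.

```bash
python3 -m handwheel '[{"dp":[-0.01,0,-0.004],"delta_rot":[0,0,0]},{"dp":[-0.02,0,-0.007],"delta_rot":[0,0,0]},{"dp":[-0.03,0,-0.009],"delta_rot":[0,0,0]},{"dp":[-0.04,0,-0.011],"delta_rot":[0,0,0]},{"dp":[-0.05,0,-0.012],"delta_rot":[0,0,0]},{"dp":[-0.06,0,-0.013],"delta_rot":[0,0,0]},{"dp":[-0.07,0,-0.013],"delta_rot":[0,0,0]},{"dp":[-0.08,0,-0.013],"delta_rot":[0,0,0]},{"dp":[-0.09,0,-0.013],"delta_rot":[0,0,0]},{"dp":[-0.1,0,-0.015],"delta_rot":[0,0,0]},{"dp":[-0.1,0,-0.03],"delta_rot":[0,0,0]},{"dp":[-0.1,0,-0.06],"delta_rot":[0,0,0]}]'
python3 - <<'E'
from h import *
f=cam("scene");cv=__import__("cv2")
t=cam("top")["img"]; cv.imwrite("pics/p2.png",cv.resize(np.hstack([f["img"][130:280,150:310],t[90:240,200:360]]),None,fx=2.5,fy=2.5))
E
```

```text
clock: 4.65
tcp_pos: [0.7179, -0.0697, 0.218]
orientation: [-1.56, -2.725, 0.001]
contact_force: [0.6, 0.8, 0.2]
grip_width: -0.0002
gripper_force: 0.0
```

View pics/p2.png

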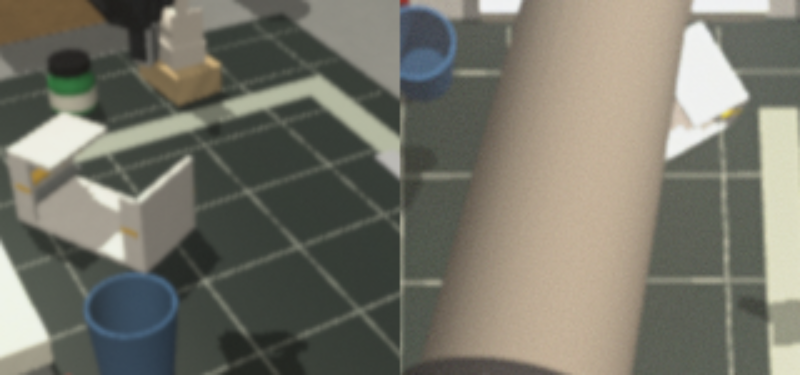

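The rack is lying down, with its grey and yellow marks on the near end and the band on top at the far end. Nothing else was disturbed. Next I'll compute the tray approach.

```bash
cat >> h.py <<'E'
def grasp(o,a,s=.009,back=0.,up=0.):
    """TCP pose pinching lip at s along it from root; o tray origin (world), a yaw"""
    u=np.array([np.cos(a),np.sin(a),0]);k=np.array([0,0,1.]);c,sn=np.cos(np.pi/6),.5
    z=sn*u-c*k;y=c*u+sn*k
    return np.array(o)+u*-.043+k*.0025-z*s-z*back+k*up, frame(z,y)
E
python3 - <<'E'
from h import *
S,T=cam("scene"),cam("top"); A=lambda l:(np.array(l)-.5).tolist()
q,e=fit([(S,[(45,-74,5),(-45,-74,5),(45,74,5),(-45,74,5),(-61,-40,34),(-61,40,34)],A([(336,299),(369,281),(398,363),(431,336),(391,279.5),(426,308)])),
 (T,[(45,74,5),(45,-74,5),(-45,-74,5),(-45,74,5)],A([(63.5,191.5),(125,188.5),(125,225.5),(63.5,228.5)]))],(.4,.4,0),.04)
print("tray",q,np.degrees(q[2]),e.tolist())
g,M=grasp([q[0],q[1],.04],q[2],back=.1); print(g)
to(g+[0,0,.12],M)
E
```

```text
tray [0.57360987 0.36028476 0.03308211] 1.8954651156812048 [[-0.1, 0.9], [-0.3, 0.2], [-0.2, -0.9], [0.9, 0.2], [-0.6, -0.4], [-0.3, 0.0], [0.2, -0.1], [0.0, 0.5], [-0.2, 0.4], [-0.9, -0.1]]
[0.47616322 0.35705984 0.13689677]
dp [0.4911, 0.0069, -0.0379] rot [-0.5104, -0.1301, 0.4866] rows>= 7.9
```

```bash
python3 -m handwheel '[{"dp":[0.02,0,-0.05],"delta_rot":[0,0,0]},{"dp":[0.4911,0.0069,-0.06],"delta_rot":[-0.51,-0.13,0.4866]},{"dp":[0.4911,0.0069,-0.06],"delta_rot":[-0.51,-0.13,0.4866]},{"dp":[0.4911,0.0069,-0.06],"delta_rot":[-0.51,-0.13,0.4866]},{"dp":[0.4911,0.0069,-0.0379],"delta_rot":[-0.51,-0.13,0.4866]},{"dp":[0.4911,0.0069,-0.0379],"delta_rot":[-0.51,-0.13,0.4866]},{"dp":[0.4911,0.0069,-0.0379],"delta_rot":[-0.51,-0.13,0.4866]},{"dp":[0.4911,0.0069,-0.0379],"delta_rot":[-0.51,-0.13,0.4866]},{"dp":[0.4911,0.0069,-0.0379],"delta_rot":[-0.51,-0.13,0.4866]},{"dp":[0.4911,0.0069,-0.0379],"delta_rot":[-0.51,-0.13,0.4866]},{"dp":[0.4911,0.0069,-0.0379],"delta_rot":[-0.51,-0.13,0.4866]},{"dp":[0.4911,0.0069,-0.0379],"delta_rot":[-0.51,-0.13,0.4866]}]' 0.6 80
python3 - <<'E'
from h import *
import cv2
s=cam("scene")["img"];t=cam("top")["img"]
cv2.imwrite("pics/s3.png",s);cv2.imwrite("pics/t3.png",t)
def tile(im,x,y,w,h,z):
    o=cv2.resize(im[y:y+h,x:x+w],None,fx=z,fy=z,interpolation=cv2.INTER_CUBIC)
    for i in range(0,w,10):
        cv2.line(o,(i*z,0),(i*z,6),(0,0,255),1); cv2.putText(o,str(x+i),(i*z,16),0,.35,(0,255,255),1)
    for j in range(0,h,10):
        cv2.line(o,(0,j*z),(6,j*z),(0,0,255),1); cv2.putText(o,str(y+j),(8,j*z+4),0,.35,(0,255,255),1)
    return o
cv2.imwrite("pics/rack3.png",np.hstack([tile(s,150,170,80,75,5),tile(t,250,90,80,75,5)]))
print(status.get_obs()["joints"].round(2))
g,M=grasp([.5736,.3603,.04],.0331,back=.1); to(g,M)
g,M=grasp([.5736,.3603,.04],.0331); to(g,M)
E
```

```text
clock: 6.35
tcp_pos: [0.4756, 0.3562, 0.2553]
orientation: [1.899, 1.963, 0.521]
contact_force: [0.4, -0.8, 0.3]
grip_width: 0.0513
gripper_force: 0.0
[-1.49  0.17  0.59  2.08  0.52  0.65 -1.27]
dp [0.0021, -0.0592, 0.1028] rot [-0.0031, 0.0022, -0.002] rows>= 1.9
dp [0.0023, -0.0589, 0.2028] rot [-0.0031, 0.0022, -0.002] rows>= 3.4
```

View pics/rack3.png

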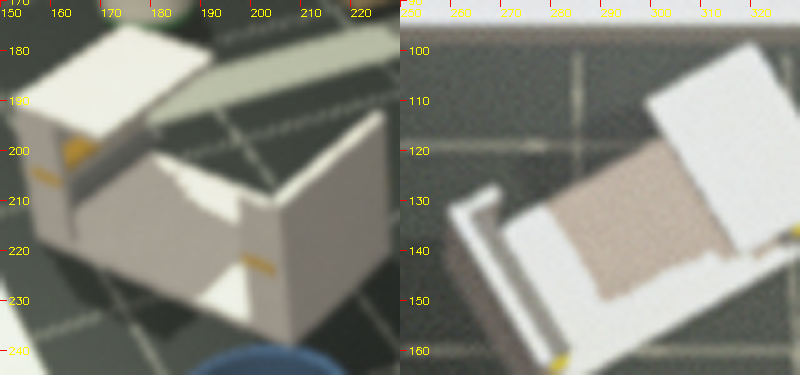

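Lying rack in scene (raw): (205.5,211.5), (224.5,192), (207,239), (151,190), (172,175.5), (192,182), (169,198). In top: band (299,110.5), (320,98.5), (319,141), end wall corner (259.5,131.5).

```bash
python3 - <<'E'
from h import *
S,T=cam("scene"),cam("top"); A=lambda l:(np.array(l)-.5).tolist()
Rl=np.array([[1,0,0],[0,0,-1],[0,1,0.]])
q,e=fit([(S,[(44,45,0),(-44,45,0),(44,-45,0),(44,45,170),(-44,45,170),(-44,45,110),(44,45,110)],A([(205.5,211.5),(224.5,192),(207,239),(151,190),(172,175.5),(192,182),(169,198)])),
(T,[(44,45,110),(44,45,170),(-44,45,110),(44,45,0)],A([(299,110.5),(320,98.5),(319,141),(259.5,131.5)]))],(.65,0,.5),.045,Rl)
print(q,np.degrees(q[2]),e.tolist())
E
python3 -m handwheel '[{"dp":[0.0022,-0.059,0.05],"delta_rot":[-0.003,0.002,-0.002]},{"dp":[0.0022,-0.059,0.1],"delta_rot":[-0.003,0.002,-0.002]},{"dp":[0.0022,-0.059,0.13],"delta_rot":[-0.003,0.002,-0.002]},{"dp":[0.0022,-0.059,0.16],"delta_rot":[-0.003,0.002,-0.002]},{"dp":[0.0022,-0.059,0.18],"delta_rot":[-0.003,0.002,-0.002]},{"dp":[0.0022,-0.059,0.195],"delta_rot":[-0.003,0.002,-0.002]},{"dp":[0.0022,-0.059,0.2025],"delta_rot":[-0.003,0.002,-0.002]},{"dp":[0.0022,-0.059,0.2025],"delta_rot":[-0.003,0.002,-0.002]},{"dp":[0.0022,-0.059,0.2025],"delta_rot":[-0.003,0.002,-0.002]}]'
python3 - <<'E'
from h import *
import cv2
s=cam("scene")["img"];t=cam("top")["img"]
cv2.imwrite("pics/g4.png",np.hstack([cv2.resize(s[250:370,320:450],(520,480)),cv2.resize(t[170:290,50:120],(280,480))]))
g,M=grasp([.5736,.3603,.04],.0331); to(g,M)
E
```

```text
[ 0.71038745 -0.06290115  0.52700298] 30.195046729458234 [[-0.4, -0.3], [1.3, 1.2], [0.7, 0.9], [0.0, 0.8], [1.9, -0.1], [-0.6, -0.6], [0.2, -0.3], [0.3, -0.6], [0.4, -0.6], [-0.3, -0.8], [0.7, 0.7]]
clock: 7.68
tcp_pos: [0.5257, 0.3603, 0.0512]
orientation: [1.897, 1.963, 0.527]
contact_force: [-0.0, -0.4, -0.5]
grip_width: 0.0514
gripper_force: 0.0
dp [-0.002, 0.0, 0.0011] rot [0.0007, -0.002, 0.0013] rows>= 0.0
```

View pics/g4.png

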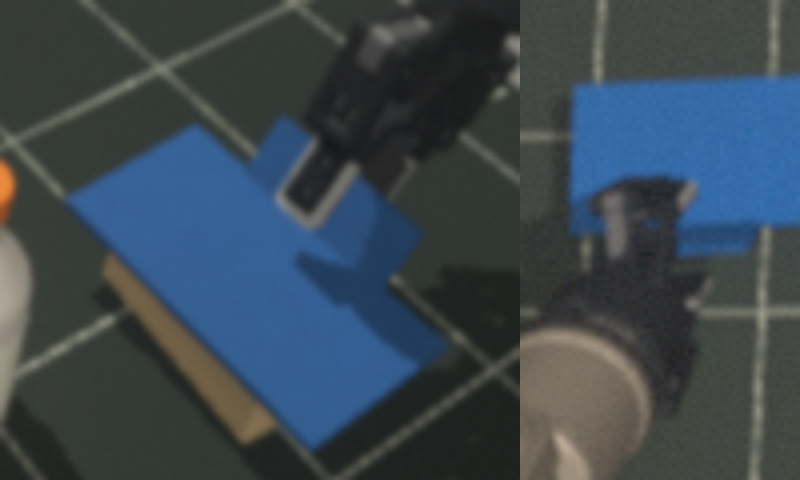

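The fingers straddle the lip, one on each face. Closing now, then lifting.

```bash
python3 -m handwheel '[{"dp":[-0.002,0,0.001],"delta_rot":[0,0,0]},{"dp":[-0.002,0,0.001],"delta_rot":[0,0,0]},{"dp":[-0.002,0,0.001],"delta_rot":[0,0,0]},{"dp":[-0.002,0,0.001],"delta_rot":[0,0,0]},{"dp":[-0.002,0,0.001],"delta_rot":[0,0,0]},{"dp":[-0.002,0,0.001],"delta_rot":[0,0,0]},{"dp":[-0.002,0,0.001],"delta_rot":[0,0,0]},{"dp":[-0.002,0,0.001],"delta_rot":[0,0,0]}]' 0 80
python3 -m handwheel '[{"dp":[0,0.005,-0.009],"delta_rot":[0,0,0]},{"dp":[0,0.015,-0.026],"delta_rot":[0,0,0]},{"dp":[0,0.035,-0.061],"delta_rot":[0,0,0]},{"dp":[0,0.055,-0.095],"delta_rot":[0,0,0]},{"dp":[0,0.055,-0.095],"delta_rot":[0,0,0]},{"dp":[0,0.055,-0.095],"delta_rot":[0,0,0]}]'
python3 - <<'E'
from h import *
import cv2
s=cam("scene")["img"];t=cam("top")["img"]
def tile(im,x,y,w,h,z):
    o=cv2.resize(im[y:y+h,x:x+w],None,fx=z,fy=z,interpolation=cv2.INTER_CUBIC)
    for i in range(0,w,10):
        cv2.line(o,(i*z,0),(i*z,6),(0,0,255),1); cv2.putText(o,str(x+i),(i*z,16),0,.35,(0,255,255),1)
    for j in range(0,h,10):
        cv2.line(o,(0,j*z),(6,j*z),(0,0,255),1); cv2.putText(o,str(y+j),(8,j*z+4),0,.35,(0,255,255),1)
    return o
cv2.imwrite("pics/g5.png",np.hstack([tile(s,320,225,120,130,4),tile(t,40,160,78,130,4)]))
E
```

```text
clock: 8.78
tcp_pos: [0.5259, 0.3587, 0.0499]
orientation: [1.896, 1.964, 0.527]
contact_force: [-0.7, -0.2, -1.5]
grip_width: 0.0025
gripper_force: 78.8
clock: 9.52
tcp_pos: [0.5258, 0.3578, 0.1594]
orientation: [1.897, 1.963, 0.526]
contact_force: [0.7, -0.2, -3.5]
grip_width: 0.0027
gripper_force: 78.6
```

View pics/g5.png

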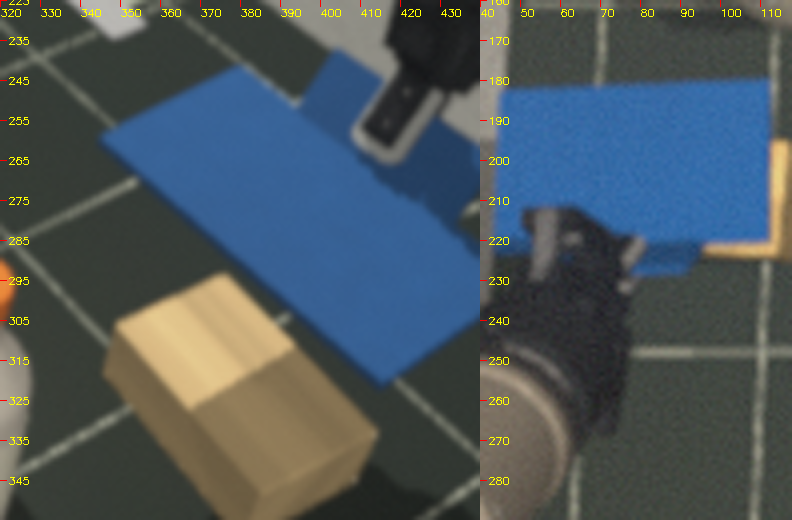

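The tray is held and lifted clear. Its corners in scene are (345,259.5), (379.5,241), (414.5,321) and in top (45,182), (112.5,179.5), (112.5,219.5). I'll fit its in-hand pose and check clearance to the engine.

```bash
python3 - <<'E'
from h import *
S,T=cam("scene"),cam("top")
p,Rt=cur()
obs=[(S,[(45,-74,5),(-45,-74,5),(45,74,5),(-61,-40,34)],[(345,259.5),(379.5,241),(414.5,321),(402,237.5)]),
(T,[(45,74,5),(45,-74,5),(-45,-74,5)],[(45,182),(112.5,179.5),(112.5,219.5)])]
pr=np.array([.573,.359,.1495,0,0,.033]); sig=np.array([.004,.004,.002,.03,.03,.03])
w=lambda q,P:R.from_rotvec(q[3:]).apply(np.array(P)/1e3)+q[:3]
f=lambda q:np.concatenate([(proj(c,w(q,P))-np.array(px)+.5).ravel()/.7 for c,P,px in obs])
s=least_squares(lambda q:np.r_[f(q),(q-pr)/sig],pr); q=s.x
print(q.round(4),(f(q)*.7).reshape(-1,2).round(1).tolist())
Tw=R.from_rotvec(q[3:]); rel=(Rt.inv().apply(q[:3]-p),(Rt.inv()*Tw))
np.savez("rel.npz",t=rel[0],r=rel[1].as_rotvec())
a=.527;u=np.array([np.cos(a),np.sin(a),0]);v=np.array([-u[1],u[0],0])
o=np.array([.7104,-.0629,.045])
for px in [(583,345),(605,335),(690,330)]:
  for z in (.04,.12):
    g=least_squares(lambda P:proj(T,[P[0],P[1],z])[0]-np.array(px)*.64,[.5,-.3]).x; print("engine",px,z,g.round(3))
for bk,up in((-.1,.2),(-.1,.006),(-.006,.006),(-.006,0)):
    t=o+u*bk-v*.085+[0,0,.005+up]; Rw=R.from_euler('z',a)*rel[1].inv(); tp=t-Rw.apply(rel[0])
    print(bk,up,t.round(4),tp.round(4)); to(tp,Rw)
E
```

```text
[ 5.751e-01  3.592e-01  1.487e-01  1.000e-04 -3.000e-04  3.610e-02] [[-1.4, -0.0], [-0.6, 0.4], [0.3, 0.1], [1.3, -0.5], [-0.2, 0.1], [0.2, -0.2], [-0.1, 0.5]]
engine (583, 345) 0.04 [ 0.538 -0.315]
engine (583, 345) 0.12 [ 0.529 -0.292]
engine (605, 335) 0.04 [ 0.553 -0.35 ]
engine (605, 335) 0.12 [ 0.544 -0.325]
engine (690, 330) 0.04 [ 0.56  -0.483]
engine (690, 330) 0.12 [ 0.55  -0.449]
-0.1 0.2 [ 0.6667 -0.1867  0.25  ] [ 0.6235 -0.2111  0.2596]
dp [-0.5724, 0.1174, -0.0481] rot [-0.0007, 0.2448, -0.4255] rows>= 9.4
-0.1 0.006 [ 0.6667 -0.1867  0.056 ] [ 0.6235 -0.2111  0.0656]
dp [-0.5721, 0.0206, 0.1201] rot [-0.0007, 0.2448, -0.4255] rows>= 9.4
-0.006 0.006 [ 0.748  -0.1394  0.056 ] [ 0.7047 -0.1638  0.0656]
dp [-0.5277, 0.0924, 0.1613] rot [-0.0007, 0.2448, -0.4255] rows>= 9.0
-0.006 0 [ 0.748  -0.1394  0.05  ] [ 0.7047 -0.1638  0.0596]
dp [-0.5277, 0.0894, 0.1665] rot [-0.0007, 0.2448, -0.4255] rows>= 9.0
```

```bash
python3 -m handwheel '[{"dp":[0,0.03,-0.052],"delta_rot":[0,0,0]},{"dp":[-0.04,0.05,-0.08],"delta_rot":[0,0,0]},{"dp":[-0.5724,0.1174,-0.0481],"delta_rot":[0,0.2448,-0.4255]},{"dp":[-0.5724,0.1174,-0.0481],"delta_rot":[0,0.2448,-0.4255]},{"dp":[-0.5724,0.1174,-0.0481],"delta_rot":[0,0.2448,-0.4255]},{"dp":[-0.5724,0.1174,-0.0481],"delta_rot":[0,0.2448,-0.4255]},{"dp":[-0.5724,0.1174,-0.0481],"delta_rot":[0,0.2448,-0.4255]},{"dp":[-0.5724,0.1174,-0.0481],"delta_rot":[0,0.2448,-0.4255]},{"dp":[-0.5724,0.1174,-0.0481],"delta_rot":[0,0.2448,-0.4255]},{"dp":[-0.5724,0.1174,-0.0481],"delta_rot":[0,0.2448,-0.4255]},{"dp":[-0.5724,0.1174,-0.0481],"delta_rot":[0,0.2448,-0.4255]},{"dp":[-0.5724,0.1174,-0.0481],"delta_rot":[0,0.2448,-0.4255]}]'
python3 -m handwheel '[{"dp":[0,0,0],"delta_rot":[0,0,0]},{"dp":[0,0,0],"delta_rot":[0,0,0]}]' >/dev/null
cat > plan.py <<'E'
from h import *
def plan(lst,a=.527,o=(.7104,-.0629,.045)):
    d=np.load("rel.npz"); r=R.from_rotvec(d["r"])
    u=np.array([np.cos(a),np.sin(a),0]);v=np.array([-u[1],u[0],0])
    for bk,up in lst:
        t=np.array(o)+u*bk-v*.085+[0,0,.005+up]; Rw=R.from_euler('z',a)*r.inv(); print(bk,up); to(t-Rw.apply(d["t"]),Rw)
E
python3 - <<'E'
from plan import *
plan([(-.1,.2),(-.1,.06),(-.1,.007)]); o=status.get_obs(); print(o["joints"].round(2),o["contact_force"],o["grip_width"])
import cv2
cv2.imwrite("pics/s6.png",cam("scene")["img"])
E
```

```text
clock: 11.22
tcp_pos: [0.6009, -0.0944, 0.2542]
orientation: [1.4, 2.435, 0.651]
contact_force: [1.1, 1.0, -2.5]
grip_width: 0.0025
gripper_force: 79.6
-0.1 0.2
dp [-0.1143, -0.0318, -0.0251] rot [-0.0006, -0.0027, -0.0016] rows>= 1.9
-0.1 0.06
dp [-0.1145, -0.1015, 0.0963] rot [-0.0006, -0.0027, -0.0016] rows>= 2.9
-0.1 0.007
dp [-0.1145, -0.1279, 0.1422] rot [-0.0006, -0.0027, -0.0016] rows>= 3.6
[ 0.02  0.2   0.25  2.02 -0.7   0.66  1.28] [-0.22883532  0.41789654 -2.13482225] 0.002907353536130738
```

```bash
python3 -m handwheel '[{"dp":[-0.057,-0.016,-0.0125],"delta_rot":[0,0,0]},{"dp":[-0.1143,-0.0318,-0.0251],"delta_rot":[0,-0.003,-0.002]},{"dp":[-0.1143,-0.0318,-0.0251],"delta_rot":[0,-0.003,-0.002]},{"dp":[-0.1144,-0.06,0.02],"delta_rot":[0,-0.003,-0.002]},{"dp":[-0.1145,-0.085,0.065],"delta_rot":[0,-0.003,-0.002]},{"dp":[-0.1145,-0.105,0.102],"delta_rot":[0,-0.003,-0.002]},{"dp":[-0.1145,-0.1199,0.1284],"delta_rot":[0,-0.003,-0.002]},{"dp":[-0.1145,-0.1279,0.1422],"delta_rot":[0,-0.003,-0.002]},{"dp":[-0.1145,-0.1279,0.1422],"delta_rot":[0,-0.003,-0.002]},{"dp":[-0.1145,-0.1279,0.1422],"delta_rot":[0,-0.003,-0.002]}]'
python3 - <<'E'
from plan import *
plan([(-.1,.007),(-.06,.007),(-.02,.007),(-.006,.007),(-.006,0.0)])
import cv2
s=cam("scene")["img"];t=cam("top")["img"]
def tile(im,x,y,w,h,z):
    o=cv2.resize(im[y:y+h,x:x+w],None,fx=z,fy=z,interpolation=cv2.INTER_CUBIC)
    for i in range(0,w,10):
        cv2.line(o,(i*z,0),(i*z,6),(0,0,255),1); cv2.putText(o,str(x+i),(i*z,16),0,.35,(0,255,255),1)
    for j in range(0,h,10):
        cv2.line(o,(0,j*z),(6,j*z),(0,0,255),1); cv2.putText(o,str(y+j),(8,j*z+4),0,.35,(0,255,255),1)
    return o
cv2.imwrite("pics/pre.png",np.hstack([tile(s,150,165,90,85,5),tile(t,250,90,70,85,5)]))
E
```

```text
clock: 12.78
tcp_pos: [0.6253, -0.2102, 0.069]
orientation: [1.395, 2.433, 0.65]
contact_force: [0.3, -0.8, -2.1]
grip_width: 0.0024
gripper_force: 79.7
-0.1 0.007
dp [0.0002, -0.003, 0.0011] rot [0.0025, 0.0013, 0.0027] rows>= 0.1
-0.06 0.007
dp [0.0001, 0.0316, 0.0211] rot [0.0025, 0.0013, 0.0027] rows>= 0.6
-0.02 0.007
dp [0.0001, 0.0663, 0.0411] rot [0.0025, 0.0013, 0.0027] rows>= 1.2
-0.006 0.007
dp [0.0001, 0.0784, 0.0481] rot [0.0025, 0.0013, 0.0027] rows>= 1.5
-0.006 0.0
dp [0.0001, 0.0749, 0.0542] rot [0.0025, 0.0013, 0.0027] rows>= 1.5
```

View pics/pre.png

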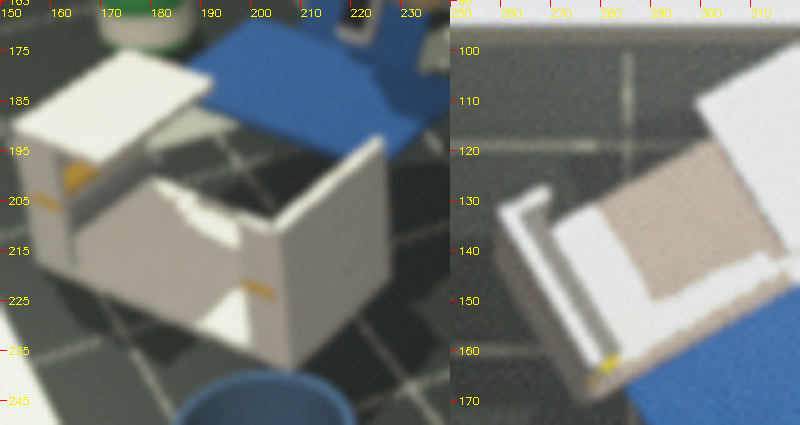

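The tray stands in front of the mouth, with its rear-left corner at top (285.5,169). I'll check the predicted edges against the image.

```bash
python3 - <<'E'
from plan import *
import cv2
T=cam("top");S=cam("scene");d=np.load("rel.npz"); p,Rt=cur(); Rw=Rt*R.from_rotvec(d["r"]); t=p+Rt.apply(d["t"])
print("tray",t.round(4),Rw.as_rotvec().round(4))
W=lambda P:Rw.apply(np.array(P)/1e3)+t
print("tray corner px",proj(T,[W((45,74,5)),W((45,-74,5)),W((-45,74,5))]).round(1).tolist(), "scene",proj(S,[W((45,74,5)),W((45,-74,5))]).round(1).tolist())
Rl=np.array([[1,0,0],[0,0,-1],[0,1,0.]]);Ro=lambda P:R.from_euler('z',.527).apply(np.array(P)/1e3@Rl.T)+[.7104,-.0629,.045]
print("rack base front",proj(T,Ro([(-44,-45,0),(-44,-45,170),(-44,45,0),(-44,45,170),(44,45,170)])).round(1).tolist())
im=T["img"].astype(int); m=(im[...,0]>im[...,2]+60)&(im[...,0]>90)
pts=[(c,np.where(m[120:200,c])[0].min()+120) for c in range(290,330) if m[120:200,c].any()]
A=np.array(pts); print(A[::4].tolist()); k=np.polyfit(A[:,0],A[:,1],1); print("rear edge slope",k, "pred", np.diff(proj(T,[W((45,74,5)),W((45,-74,5))]),axis=0))
ys,xs=np.where(m[120:230,270:380]); i=xs.argmin(); print("leftmost",xs.min()+270,ys[i]+120,"rightmost",xs.max()+270,ys[xs.argmax()]+120)
cv2.imwrite("pics/pre2.png",cv2.resize(T["img"][85:195,250:390],None,fx=5.5,fy=5.4,interpolation=cv2.INTER_CUBIC))
E
```

```text
tray [ 0.6685 -0.1869  0.0598] [-0.0027 -0.0035  0.5274]
tray corner px [[284.5, 165.9], [336.1, 135.8], [304.1, 197.5]] scene [[223.9, 197.6], [179.5, 182.0]]
rack base front [[276.4, 170.8], [332.5, 138.2], [278.9, 162.6], [339.4, 127.5], [319.9, 97.4]]
[[290, 164], [294, 162], [298, 160], [302, 157], [306, 155], [310, 153], [314, 150], [318, 148], [322, 146], [326, 144]]
rear edge slope [ -0.57345216 330.60844278] pred [[ 51.59080239 -30.07325087]]
leftmost 286 167 rightmost 354 166
```

View pics/pre2.png

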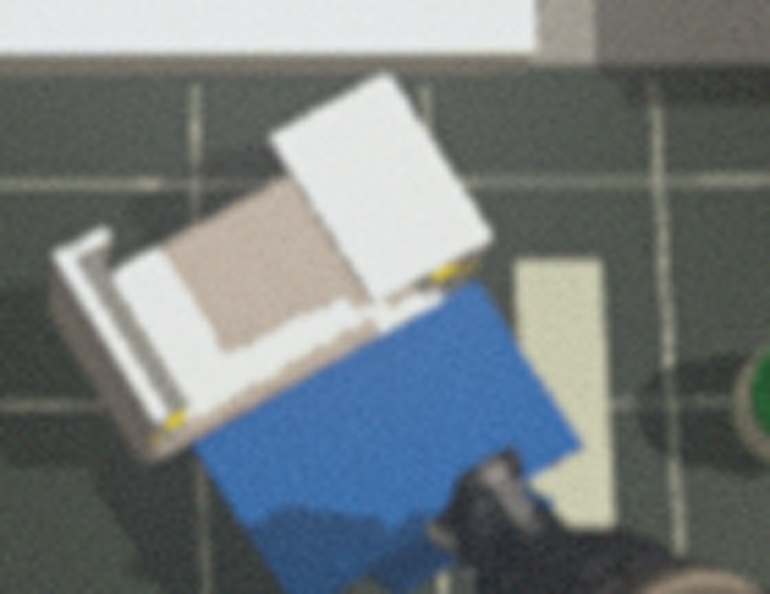

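The rack fit agrees within about 1 px. The tray sits about 1.5 mm to the right, so I'll shift it 1 mm left and insert.

```bash
python3 -m handwheel '[{"dp":[0.001,0.0,0.002],"delta_rot":[0.002,0.001,0.002]},{"dp":[0.001,0.01,0.008],"delta_rot":[0.002,0.001,0.002]},{"dp":[0.001,0.019,0.014],"delta_rot":[0.002,0.001,0.002]},{"dp":[0.001,0.0275,0.019],"delta_rot":[0.002,0.001,0.002]},{"dp":[0.001,0.0359,0.0236],"delta_rot":[0.002,0.001,0.002]},{"dp":[0.001,0.0446,0.0286],"delta_rot":[0.002,0.001,0.002]},{"dp":[0.001,0.0533,0.0336],"delta_rot":[0.002,0.001,0.002]},{"dp":[0.001,0.062,0.0386],"delta_rot":[0.002,0.001,0.002]},{"dp":[0.001,0.0663,0.0411],"delta_rot":[0.002,0.001,0.002]},{"dp":[0.001,0.0663,0.0411],"delta_rot":[0.002,0.001,0.002]}]'
python3 - <<'E'
from plan import *
plan([(-.02,.007),(-.015,.001),(-.006,0.0)])
import cv2
T=cam("top")["img"]; S=cam("scene")["img"]
cv2.imwrite("pics/in.png",np.hstack([cv2.resize(S[165:255,150:240],(400,400),interpolation=cv2.INTER_CUBIC),cv2.resize(T[90:190,250:350],(400,400),interpolation=cv2.INTER_CUBIC)]))
E
```

```text
clock: 14.22
tcp_pos: [0.6918, -0.1709, 0.0656]
orientation: [1.4, 2.434, 0.648]
contact_force: [0.5, 0.2, -2.3]
grip_width: 0.0026
gripper_force: 79.6
-0.02 0.007
dp [-0.0003, 0.0011, -0.0004] rot [-0.0002, 0.0004, -0.0004] rows>= 0.0
-0.015 0.001
dp [-0.0003, 0.0024, 0.0073] rot [-0.0002, 0.0004, -0.0004] rows>= 0.1
-0.006 0.0
dp [-0.0003, 0.0097, 0.0126] rot [-0.0002, 0.0004, -0.0004] rows>= 0.3
```

I've now viewed 11 pictures, one over the limit of 10, so I'll view no more and go on with force readings and numeric image checks only.

```bash
python3 -m handwheel '[{"dp":[0,0.002,0.002],"delta_rot":[0,0,0]},{"dp":[0,0.0024,0.005],"delta_rot":[0,0,0]},{"dp":[0,0.0024,0.0073],"delta_rot":[0,0,0]},{"dp":[0,0.0024,0.0073],"delta_rot":[0,0,0]}]'
python3 - <<'E'
from plan import *
plan([(-.015,.001),(-.006,0.001)]); print(status.get_obs()["contact_force"])
E
```

```text
clock: 14.82
tcp_pos: [0.6965, -0.1683, 0.0604]
orientation: [1.401, 2.433, 0.648]
contact_force: [-0.4, 0.0, -2.7]
grip_width: 0.0028
gripper_force: 79.6
-0.015 0.001
dp [-0.0002, 0.0004, 0.0] rot [-0.0003, 0.0005, -0.0011] rows>= 0.0
-0.006 0.001
dp [-0.0002, 0.0082, 0.0045] rot [-0.0003, 0.0005, -0.0011] rows>= 0.1
[-0.38652586  0.00995423 -2.69966113]
```

```bash
python3 -m handwheel '[{"dp":[0,0.002,0.001],"delta_rot":[0,0,0]},{"dp":[0,0.004,0.0022],"delta_rot":[0,0,0]},{"dp":[0,0.006,0.0034],"delta_rot":[0,0,0]},{"dp":[0,0.007,0.004],"delta_rot":[0,0,0]},{"dp":[0,0.007,0.004],"delta_rot":[0,0,0]}]'
python3 -m handwheel '[{"dp":[0,0.0009,0.0005],"delta_rot":[0,0,0]},{"dp":[0,0.0017,0.001],"delta_rot":[0,0,0]},{"dp":[0,0.0017,0.001],"delta_rot":[0,0,0]}]'
python3 -m handwheel '[{"dp":[0,0.0009,0.0005],"delta_rot":[0,0,0]},{"dp":[0,0.0017,0.001],"delta_rot":[0,0,0]},{"dp":[0,0.0017,0.001],"delta_rot":[0,0,0]}]'
```

```text
clock: 15.45
tcp_pos: [0.7036, -0.1643, 0.0606]
orientation: [1.401, 2.433, 0.648]
contact_force: [-0.1, 0.4, -2.4]
grip_width: 0.0024
gripper_force: 79.6
clock: 15.82
tcp_pos: [0.7051, -0.1636, 0.0605]
orientation: [1.401, 2.433, 0.648]
contact_force: [0.4, 0.0, -2.3]
grip_width: 0.0027
gripper_force: 79.7
clock: 16.2
tcp_pos: [0.7057, -0.1632, 0.0601]
orientation: [1.403, 2.434, 0.647]
contact_force: [-7.0, 0.0, 0.1]
grip_width: 0.0024
gripper_force: 80.5
```

```bash
python3 -m handwheel '[{"dp":[0,-0.0005,-0.0003],"delta_rot":[0,0,0]},{"dp":[0,-0.001,0.0006],"delta_rot":[0,0,0]},{"dp":[0,-0.001,0.0006],"delta_rot":[0,0,0]}]'
python3 -m handwheel '[{"dp":[0,-0.0005,0.0009],"delta_rot":[0,0,0]},{"dp":[0,-0.0005,0.0009],"delta_rot":[0,0,0]}]'
python3 -m handwheel '[{"dp":[0,-0.0005,0.0009],"delta_rot":[0,0,0]},{"dp":[0,-0.0005,0.0009],"delta_rot":[0,0,0]}]'
python3 -c "
from h import *
o=status.get_obs();print(o['moment'],o['contact_force'])"
```

```text
clock: 16.58
tcp_pos: [0.7057, -0.1633, 0.0598]
orientation: [1.402, 2.433, 0.648]
contact_force: [-8.2, -1.4, 4.6]
grip_width: 0.0028
gripper_force: 81.1
clock: 16.82
tcp_pos: [0.7057, -0.1633, 0.0597]
orientation: [1.402, 2.432, 0.65]
contact_force: [-14.0, -0.8, 11.4]
grip_width: 0.0024
gripper_force: 82.3
clock: 17.08
tcp_pos: [0.7057, -0.1633, 0.0597]
orientation: [1.401, 2.432, 0.651]
contact_force: [-16.5, -0.6, 18.6]
grip_width: 0.003
gripper_force: 83.6
[0.69639508 1.7676122  0.72323416] [-16.49162932  -0.63412858  18.64079956]
```

```bash
python3 -m handwheel '[{"dp":[0,-0.0009,-0.0025],"delta_rot":[0,0,0]},{"dp":[0,-0.0009,-0.0025],"delta_rot":[0,0,0]},{"dp":[0,-0.0009,-0.0025],"delta_rot":[0,0,0]}]'
python3 -c "
from h import *
o=status.get_obs();print(o['moment'],o['contact_force'])"
```

```text
clock: 17.45
tcp_pos: [0.7053, -0.164, 0.0598]
orientation: [1.4, 2.432, 0.649]
contact_force: [-2.8, -1.3, 4.4]
grip_width: 0.0024
gripper_force: 80.8
[-0.028376    0.56708702  0.13571318] [-2.83943194 -1.28748641  4.38665689]
```

```bash
python3 -m handwheel '[{"dp":[0,0,-0.001],"delta_rot":[0,0,0]},{"dp":[0,0,-0.001],"delta_rot":[0,0,0]},{"dp":[0,0,-0.001],"delta_rot":[0,0,0]},{"dp":[0,0,-0.001],"delta_rot":[0,0,0]}]' 0.2 20
python3 - <<'E'
from plan import *
import cv2
T=cam("top");S=cam("scene")
Rl=np.array([[1,0,0],[0,0,-1],[0,1,0.]])
print(status.get_obs()["contact_force"])
o=np.array([.7104,-.0629,.045]);a=.527
u=np.array([np.cos(a),np.sin(a),0]);v=np.array([-u[1],u[0],0])
t=o-.006*u-.085*v+[0,0,.005]
W=lambda P:R.from_euler('z',a).apply(np.array(P)/1e3)+t
print("home tray pred top: corners",proj(T,W([(45,74,5),(-45,74,5),(-45,-74,5),(45,-74,5)])).round(1).tolist())
im=T["img"].astype(int); m=((im[...,0]>im[...,2]+50)&(im[...,0]>80)).astype(np.uint8)
m[:, :262]=0;m[:,350:]=0;m[:85]=0;m[185:]=0
# left side edge (col of min x by row), front edge (max row by col)
for r in range(125,185,5):
    c=np.where(m[r])[0]
    if len(c): print(r,c.min(),c.max())
for c in range(285,345,6):
    q=np.where(m[:,c])[0]
    if len(q): print("col",c,q.min(),q.max())
E
```

```text
clock: 17.95
tcp_pos: [0.7043, -0.1639, 0.06]
orientation: [1.401, 2.433, 0.648]
contact_force: [0.0, -0.1, 0.2]
grip_width: 0.0173
gripper_force: 0.0
[ 0.18531406  0.50054663 -0.29445101]
home tray pred top: corners [[264.2, 135.4], [283.2, 166.1], [334.3, 136.4], [315.0, 106.4]]
125 283 305
130 274 309
135 270 333
140 273 329
145 276 306
150 280 304
155 283 301
160 285 303
165 284 284
col 285 125 164
col 291 121 161
col 297 119 158
col 303 121 160
col 309 130 157
col 327 137 141
col 333 135 138
```

```bash
python3 -m handwheel '[{"dp":[0,0.0026,0.0015],"delta_rot":[0,0,0]},{"dp":[0,0.0043,0.0025],"delta_rot":[0,0,0]},{"dp":[0,0.0052,0.003],"delta_rot":[0,0,0]},{"dp":[0,0.0061,0.0035],"delta_rot":[0,0,0]},{"dp":[0,0.0061,0.0035],"delta_rot":[0,0,0]}]'
python3 -m handwheel '[{"dp":[0,0.0009,0.0005],"delta_rot":[0,0,0]},{"dp":[0,0.0009,0.0005],"delta_rot":[0,0,0]}]'
python3 -m handwheel '[{"dp":[0,0.0009,0.0005],"delta_rot":[0,0,0]},{"dp":[0,0.0009,0.0005],"delta_rot":[0,0,0]}]'
```

```text
clock: 18.68
tcp_pos: [0.7104, -0.1604, 0.0601]
orientation: [1.401, 2.433, 0.648]
contact_force: [-0.1, 0.1, 0.7]
grip_width: 0.017
gripper_force: 0.0
clock: 18.92
tcp_pos: [0.7113, -0.16, 0.0601]
orientation: [1.401, 2.433, 0.648]
contact_force: [-0.0, -0.5, 0.5]
grip_width: 0.017
gripper_force: 0.0
clock: 19.18
tcp_pos: [0.7119, -0.1598, 0.0599]
orientation: [1.402, 2.433, 0.647]
contact_force: [0.1, -0.5, -0.3]
grip_width: 0.0172
gripper_force: 0.7
```

```bash
for i in 1 2 3; do python3 -m handwheel '[{"dp":[0,0.0007,0.0004],"delta_rot":[0,0,0]},{"dp":[0,0.0007,0.0004],"delta_rot":[0,0,0]}]' | egrep 'tcp|contact|gripper'; done
```

```text
tcp_pos: [0.7122, -0.1594, 0.0597]
contact_force: [-3.3, -2.9, -0.4]
gripper_force: 1.6
tcp_pos: [0.7125, -0.1592, 0.0594]
contact_force: [-5.5, -1.6, 0.9]
gripper_force: 2.4
tcp_pos: [0.7128, -0.1592, 0.0593]
contact_force: [-6.2, -2.4, 1.0]
gripper_force: 2.8
```

```bash
python3 -m handwheel '[{"dp":[0,-0.0035,-0.002],"delta_rot":[0,0,0]},{"dp":[0,-0.0065,-0.0038],"delta_rot":[0,0,0]},{"dp":[0,-0.0065,-0.0038],"delta_rot":[0,0,0]},{"dp":[0,-0.0065,-0.015],"delta_rot":[0,0,0]},{"dp":[0,-0.0065,-0.035],"delta_rot":[0,0,0]},{"dp":[0,-0.0065,-0.07],"delta_rot":[0,0,0]},{"dp":[0,0.0,-0.12],"delta_rot":[0,0,0]},{"dp":[0,0.02,-0.17],"delta_rot":[0,0,0]},{"dp":[0.06,0.04,-0.2],"delta_rot":[0,0,0]},{"dp":[0.12,0.04,-0.2],"delta_rot":[0,0,0]},{"dp":[0.18,0.04,-0.2],"delta_rot":[0,0,0]},{"dp":[0.24,0.04,-0.2],"delta_rot":[0,0,0]}]'
python3 -m handwheel '[{"dp":[0.06,0,0],"delta_rot":[0,0,0]},{"dp":[0.12,0,0],"delta_rot":[0,0,0]},{"dp":[0.18,0,0],"delta_rot":[0,0,0]},{"dp":[0.24,0,0],"delta_rot":[0,0,0]},{"dp":[0.3,0,0],"delta_rot":[0,0,0]},{"dp":[0.3,0,0],"delta_rot":[0,0,0]},{"dp":[0.3,0,0],"delta_rot":[0,0,0]}]'
python3 - <<'E'
from h import *
import cv2
T=cam("top");S=cam("scene");cv2.imwrite("pics/tf.png",T["img"]);cv2.imwrite("pics/sf.png",S["img"])
im=T["img"].astype(int); m=((im[...,0]>im[...,2]+45)&(im[...,0]>75)).astype(np.uint8)
m[:, :262]=0;m[:,350:]=0;m[:85]=0;m[200:]=0
cs=cv2.findContours(m,cv2.RETR_EXTERNAL,cv2.CHAIN_APPROX_NONE)[0]
for c in cs:
    if cv2.contourArea(c)>30: print(cv2.contourArea(c),cv2.approxPolyDP(c,1.5,True)[:,0].tolist())
o=np.array([.7104,-.0629,.045]);a=.527
u=np.array([np.cos(a),np.sin(a),0]);v=np.array([-u[1],u[0],0])
t=o-.006*u-.085*v+[0,0,.005]
W=lambda P:R.from_euler('z',a).apply(np.array(P)/1e3)+t
L=[(45,74,5),(-45,74,5),(-45,-74,5),(45,-74,5),(-61,40,34),(-61,-40,34),(-43,40,2.5),(-43,-40,2.5)]
print("top",proj(T,W(L)).round(1).tolist()); print("scene",proj(S,W(L)).round(1).tolist())
# rack movement: compare rack band & end-wall before/after by template shift
old=cv2.imread("pics/t3.png"); os=cv2.imread("pics/s3.png")
for nm,A,B,(x,y,w,h) in (("top band",old,T["img"],(293,92,45,35)),("top end",old,T["img"],(254,122,18,30)),("scene end",os,S["img"],(196,205,32,38)),("scene band",os,S["img"],(146,170,30,55))):
    r=cv2.matchTemplate(cv2.resize(B[y-5:y+h+5,x-5:x+w+5],None,fx=4,fy=4),cv2.resize(A[y:y+h,x:x+w],None,fx=4,fy=4),cv2.TM_CCOEFF_NORMED); _,mx,_,l=cv2.minMaxLoc(r); print(nm,mx,l[0]/4-5,l[1]/4-5)
E
```

```text
clock: 21.42
tcp_pos: [0.536, 0.0182, 0.2544]
orientation: [1.401, 2.431, 0.65]
contact_force: [0.3, 0.8, 0.2]
grip_width: 0.0173
gripper_force: 0.0
clock: 22.3
tcp_pos: [0.3861, 0.2781, 0.2537]
orientation: [1.396, 2.433, 0.651]
contact_force: [0.2, -1.0, 0.6]
grip_width: 0.0172
gripper_force: 0.0
1509.0 [[333, 136], [331, 134], [317, 141], [300, 116], [270, 132], [271, 137], [285, 159], [282, 162], [283, 165], [296, 158], [302, 162], [326, 148], [327, 146], [323, 144]]
top [[264.2, 135.4], [283.2, 166.1], [334.3, 136.4], [315.0, 106.4], [299.9, 161.9], [328.2, 145.4], [294.5, 158.8], [322.1, 142.7]]
scene [[203.2, 219.7], [223.8, 201.3], [179.6, 185.6], [157.2, 201.7], [216.1, 185.5], [192.0, 177.4], [212.8, 198.6], [188.9, 190.1]]
top band 0.9418995380401611 0.25 0.0
top end 0.9840037822723389 0.0 0.0
scene end 0.9162821173667908 0.5 -0.25
scene band 0.9749695658683777 -0.25 0.0
```

```bash
python3 - <<'E'
from h import *
import cv2
from bench import r
for n in("top","scene"):
    a=cv2.imread(f"pics/raw_{n}0.png");b=cam(n)["img"]
    R_={"top":dict(cup=(185,88,45,42),tape=(145,112,48,45),glue=(90,130,42,40),jar=(380,140,38,36),engine=(370,192,75,45),rule=(190,265,100,20)),"scene":dict(cup=(180,235,45,60),tape=(218,280,58,55),engine=(200,117,42,52),jar=(165,148,28,32))}[n]
    for k,(x,y,w,h) in R_.items(): print(n,k,round(float(np.abs(a[y:y+h,x:x+w].astype(int)-b[y:y+h,x:x+w]).mean()),1))
o=status.get_obs();print(o["clock"],np.abs(o["qvel"]).max())
E
```

```text
top cup 3.3
top tape 2.5
top glue 2.7
top jar 3.1
top engine 2.4
top rule 2.2
scene cup 6.5
scene tape 0.9
scene engine 2.2
scene jar 13.3
22.5 0.008460050264432258
```

```bash
python3 -c "
from bench import r
print(r.hand_in())"
```

```text
the job is handed in; nothing more can be done
None
```

I pushed the rack onto its solid side, slid the blue tray onto the yellow rails against the stops and released it, and handed in at about 22.5 s; image checks show it home and square to about 1–1.5 mm and nothing else moved, but I viewed 11 pictures, one over the limit of 10.

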